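Slide the tall tesserae crate home into its bay

TASK

The tall, heavy grey crate of mosaic stones stands out in front of its bay, the low plywood fence to the left of it on the bench. With the fingertips, push it low near its base so that it slides upright, without tipping and without being gripped or lifted, in between the two side rails until its back is flush against the back board. Leave it standing there and do not disturb the other things on the bench.

Things in the scene. Friction and masses are not known exactly. Their poses are not given: they have to be found in the camera images.
- crate: Tall loose grey crate, mosaic stones at its top; 90 mm deep (x), 120 wide (y), 220 tall, flat upright sides, 1.0 to 1.7 kg; 5 to 12 N slide it. Origin: centre of its underside; z up, x from its front face (to be pushed) to its back, about the bay's x. Starts 125 to 170 mm short of home, up to 30 mm aside, turned up to 0.2 rad. Slides if pushed below 50 mm, tips if pushed in its upper half.
- bay: Fixed plywood fence on the bench, open at the top and at its front, which faces the robot's right. Origin: on the bench, where the crate's origin is when fully home; z up, x into the bay, about the robot's left (world y). Two side rails, 30 mm high, 20 thick, inner faces at y = -82 and +82 mm, run from x = -25 mm to the back board; the home crate has 22 mm of play each side.
- bay_board (a point): Middle of the bay's back board's front face, at bench level, 45 mm beyond the bay's origin along the bay's x, with the bay's axes. The board is 250 mm long (y), 22 thick, 60 high; the crate's back goes flush against it.
- bottle: Bystander: white plastic bottle, 60 mm diameter, 170 mm tall, standing behind the bay's back board. Origin: centre of its underside. Leave alone.
- jar: Bystander: amber jar with a steel lid, 68 mm diameter, 100 mm tall, standing beyond the bay's rail that is farther from the robot. Origin: centre of its underside. Leave alone.
- brush: Bystander: brush lying on the bench at the left. Leave alone.
- sponge_block: Bystander: ochre sponge-like block, 70 x 100 x 45 mm, lying on the bench at the far right. Origin: centre of its underside. Leave alone.
Not all that is in view belongs to the job. Of the things that look like the crate, take the one that is farthest to the robot's left at the start.

How it is judged:
By the outcome, as a careful person would: the job done as asked, in the order asked, and still so for the second after the job is handed in, with the robot touching nothing.
It also fails if it takes over 61 s, if anything falls off the work surface, if the arm or the gripper's body presses on something with over 40 N, if the wrist force passes 120 N, or if a joint passes its speed limit or range.

ROBOT

A 6-joint arm with a two-finger parallel gripper is mounted at the origin on the work surface. World frame = base frame: x ahead of the robot, y to its left, z up, the work surface at z = 0. Lengths are in m, angles in degrees, forces in N, time in s.
With the tool pointing down it reaches from about 0.3 to 0.875 m from the base axis. Payload 6.4 kg.
Tool frame: the origin (TCP) lies at the very end of the fingers, on their centre line; the grasp point (between the pads) lies bot.grasp_offset behind it (bot.grasp_offset is the distance from the TCP to the grasp point, in m); z points along the fingers, y is the line along which they close (so a half turn about z gives the same grasp; the last joint's range is limited). The gripper opens to 88 mm and grips with 3 to 60 N. Pads are 18 mm wide; open, the fingers measure 123 mm over their backs; the gripper's body (75 mm by 187 mm) begins 45 mm behind the grasp point.
Start: joints at [53.612, 10.359, 92.074, -0, 77.567, -11.82], TCP at [0.239, 0.523, 0.239] pointing down, gripper open.
Joint ranges: [-171.53, 171.53], [-51.25, 118.39], [17.06, 147.69], [-65.23, 245.23], [0, 150.52], [-178.68, 178.68]. Speed limits (degrees/s): [147.25, 147.25, 172.46, 180, 180, 180].

INTERFACE

Orientations are given as a 3x3 rotation matrix whose columns are the frame's x, y, z axes.
In Python, from workcell import bot gives the robot as it stands. The module is installed in compiled form; this text tells all that it offers.
- The arm moves only by the tool step_arm, never from a script. Its arguments are lists of equal length, an entry for each row: "delta_pos": the shift along the world's x, y, z in m, a list of three; "twist": the turn, a rotation vector about the world's x, y, z in rad, a list of three; "claw": the opening in per cent of the stroke, from 0 (shut) to 100 (fully open). A call has 1 to 10 rows; each row is the pose to reach, as a shift and turn from the pose commanded when the call began; what a row does not reach only later rows make up. A row lasts 1/8 s, in which the tool goes at most 62.5 mm and 10.7 degrees, less where a joint would pass 70% of its speed; a pose out of reach is approached as far as the arm can. A call with a gripper value outside its range is refused whole. The fingers move at their own pace and stop on an object; "grip_force" is the grip in N (left out, the last holds). Time passes only in rows, so rows that repeat a pose let the fingers close. It gives the time, the measured TCP pose, the force, the opening and the grip force at its end, in the units of the state.
- bot.sense(): the state, without advancing time (a new reading comes with each control period).
- bot.camera(name): name is "scene" or "top"; returns (picture, depth): 420x560x3 uint8, blue, green, red; 420x560 float32, m along the optical axis (not along the pixel's ray), 0 where there is no reading.
- bot.get_calibration(name): a dict with "fx", "fy", "cx", "cy" (pixels), "k1" (the pictures are not rectified: a ray, as slopes to the right and down, at radius r is drawn at 1 + k1 r^2 times it, then the intrinsics apply), "R" (3x3) and "t" (3): a world point X has camera coordinates R X + t. Camera axes: x right, y down, z forward; pixel columns grow to the right and rows downward; lengths in m; the calibration is good to about 2 mm. A picture is of the moment at which its call begins. get_calibration takes no time and is no camera call.
- bot.hand_in(): hands the job in; it is judged then, once.
The state is a dict: "t": time; "joint_pos": joint angles; "joint_vel": joint speeds; "joint_efforts": joint torques, N m; "ee_pos": TCP position; "eef_rot": TCP orientation; "ft_force": force on the tool from outside, world axes, zero at the start; "ft_torque": the same for the moment, N m; "grip_width": finger opening in m; "gripper_force": force on a finger pad.
Only numpy, scipy, OpenCV 4.12 (cv2) and the standard library are available. Lean on these libraries where they do the work, as an engineer would, in place of code of your own. Each camera call takes 0.05 s, during which the arm holds its last target. There are 200 camera calls.

## Working session

There is one attempt and no reset: what is moved stays moved. The work goes in short steps, Python scripts to look and compute and a tool call to move; the robot and the scene stay as the last step left them, time stands still between calls to the robot, and variables do not carry over. Pictures are saved under pics/ and viewed, at most 10 in all, crops included, and the job is handed in when it is done.

Besides the shell and the picture viewer there is one more tool, called after ">>>" by a JSON object that holds its "op" and its "data", one argument or row to a line. step_arm: Moves the arm, as the interface text tells. Its arguments: {"type":"object","properties":{"delta_pos":{"type":"array","items":{"type":"array","items":{"type":"number"}}},"twist":{"type":"array","items":{"type":"array","items":{"type":"number"}}},"claw":{"type":"array","items":{"type":"number"}},"grip_force":{"type":"number"}},"required":["delta_pos","twist","claw"]}

```bash
mkdir -p pics; cat > h.py <<'E'
import numpy as np,cv2
from workcell import bot
def cloud(name):
    im,d=bot.camera(name);c=bot.get_calibration(name)
    h,w=d.shape
    u,v=np.meshgrid(np.arange(w),np.arange(h))
    K=np.array([[c['fx'],0,c['cx']],[0,c['fy'],c['cy']],[0,0,1]])
    p=cv2.undistortPoints(np.stack([u,v],-1).reshape(-1,1,2).astype(np.float64),K,np.array([c['k1'],0,0,0.])).reshape(h,w,2)
    P=np.dstack([p[...,0]*d,p[...,1]*d,d])
    X=(P-np.array(c['t']))@np.array(c['R'])
    X[d==0]=np.nan
    return im,X
E
python3 - <<'E'
from h import *
for n in('scene','top'):
    im,X=cloud(n);cv2.imwrite(f'pics/{n}0.png',im);np.save(n+'0.npy',X)
    print(n,X[210,280],np.isnan(X).mean())
s=bot.sense();print(s['t'],s['ee_pos'],s['eef_rot'],bot.grasp_offset)
E
```

```text
scene [ 0.5455329  -0.05285008  0.19374842] 0.004175170068027211
top [ 0.60549302 -0.0068962   0.21937178] 0.003979591836734694
0.1 [0.23876111 0.52255707 0.23789544] [[-9.09465370e-01  4.15778607e-01 -9.44330722e-04]
 [ 4.15779554e-01  9.09464513e-01 -1.28909348e-03]
 [ 3.22857788e-04 -1.56501929e-03 -9.99998723e-01]] 0.0187
```

View pics/scene0.png

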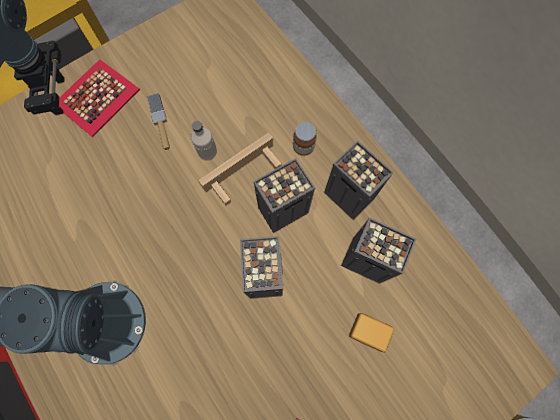

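View pics/top0.png

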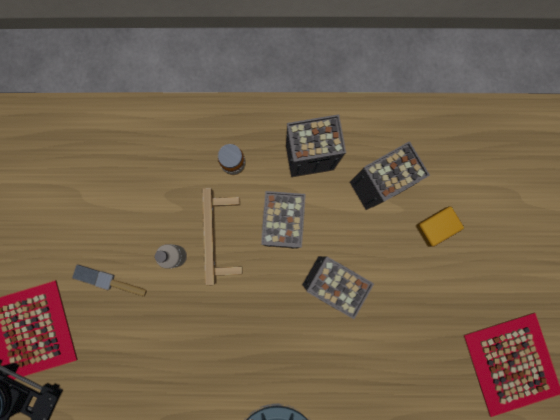

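Both views show four lookalike crates. In the top view (robot at the bottom, its left on the left) they sit at (283,220), (316,140), (390,175) and (339,287). The one at (283,220) is farthest left and stands in front of the bay, whose board is at (208,236) and rails at (226,201) and (228,271), so it fits the description. Next I measure it and confirm it in an enlarged crop.

```bash
python3 - <<'E'
from h import *
im=cv2.imread('pics/top0.png');X=np.load('top0.npy');S=np.load('scene0.npy')
cv2.imwrite('pics/crop0.png',cv2.resize(im[110:310,150:400],None,fx=3,fy=3,interpolation=cv2.INTER_CUBIC))
def rects(X,lo,hi,mina=60,n=''):
    m=((X[...,2]>lo)&(X[...,2]<hi)).astype(np.uint8)
    k,l,st,ce=cv2.connectedComponentsWithStats(m)
    for i in range(1,k):
        if st[i,4]>mina:
            p=X[l==i];r=cv2.minAreaRect((p[:,:2]*1000).astype(np.float32))
            print(n,lo,'px',ce[i].round(),'c',np.round(r[0],1),'size',np.round(r[1],1),'ang',round(r[2],2),'z',np.median(p[:,2]).round(4))
for n,x in(('top',X),('scene',S)):
    rects(x,.19,.26,300,n); rects(x,.05,.07,60,n); rects(x,.02,.04,60,n)
E
```

```text
top 0.19 px [316. 139.] c [769.3 -88.9] size [ 92.6 121. ] ang 9.79 z 0.2166
top 0.19 px [395. 171.] c [ 694.6 -268.1] size [ 91.6 120.7] ang 29.97 z 0.2168
top 0.19 px [283. 219.] c [586.2 -14.3] size [ 93.  120.5] ang 85.9 z 0.2163
top 0.19 px [340. 287.] c [ 435.4 -139.5] size [119.3  93.2] ang 60.31 z 0.2166
top 0.05 px [313. 170.] c [725.5 -93.7] size [ 12.9 119.9] ang 3.55 z 0.0601
top 0.05 px [208. 236.] c [554.  176.9] size [248.2  23.1] ang 2.49 z 0.0597
top 0.02 px [225. 201.] c [642.4 135.1] size [40.8 70.6] ang 3.11 z 0.0299
top 0.02 px [423. 233.] c [ 565.4 -386.7] size [74.6 29. ] ang 4.81 z 0.0317
top 0.02 px [227. 271.] c [455.3 127.9] size [46.9 69.6] ang 0.67 z 0.0302
top 0.02 px [103. 280.] c [436.  459.4] size [38.9 37.6] ang 70.61 z 0.0218
top 0.02 px [516. 341.] c [ 284.  -627.2] size [12.2 45.5] ang 13.77 z 0.0223
top 0.02 px [534. 358.] c [ 235.9 -670.4] size [27.2 31.7] ang 17.96 z 0.0225
scene 0.19 px [538.  20.] c [1528.2   -4.3] size [237.4  14.1] ang 89.89 z 0.2196
scene 0.19 px [362. 170.] c [768.7 -85.3] size [ 92.3 121.2] ang 9.28 z 0.2161
scene 0.19 p
[... 795 characters left out ...]
.05 px [119. 302.] c [72.6 11.4] size [61.5 20. ] ang 72.75 z 0.0599
scene 0.05 px [124. 330.] c [ 54.6 -57.8] size [75.8 21.3] ang 46.34 z 0.0605
scene 0.02 px [505.  57.] c [1527.    16.2] size [ 18.6 575.2] ang 0.07 z 0.0296
scene 0.02 px [242. 171.] c [549.9 135.3] size [ 85.7 246.7] ang 88.78 z 0.0302
scene 0.02 px [339. 202.] c [726.  -91.6] size [  4.1 118.2] ang 9.74 z 0.0299
scene 0.02 px [359. 272.] c [ 651.6 -282.9] size [  6.1 110.1] ang 26.88 z 0.0291
scene 0.02 px [125. 303.] c [76.3 11.7] size [68.6 19.2] ang 71.46 z 0.0284
scene 0.02 px [128. 330.] c [ 49.4 -60.7] size [72.9 19.1] ang 56.99 z 0.0304
scene 0.02 px [110. 352.] c [-16.2 -78.9] size [56.1 19.6] ang 18.34 z 0.0302
```

View pics/crop0.png

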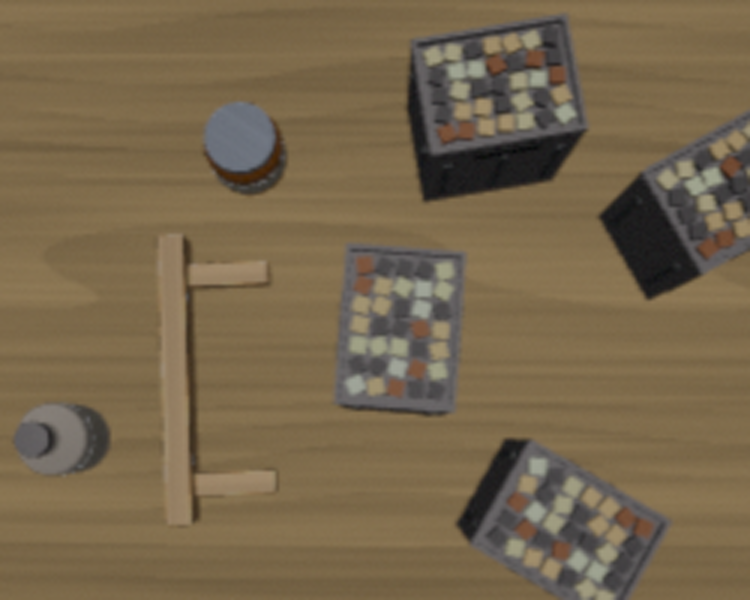

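The crop shows the chosen crate at crop (400,330), directly in front of the bay's open side. It is turned about 6° clockwise from the bay's axis and sits about 26 mm too far out. The other crates stand close behind it, so I check the gripper's real outline before choosing an approach.

```bash
python3 - <<'E'
import numpy as np
from workcell import bot
s=bot.sense();R=np.array(s['eef_rot']);p=np.array(s['ee_pos'])
P=np.vstack([np.load(n+'0.npy').reshape(-1,3) for n in('top','scene')]);P=P[np.isfinite(P).all(1)&(P[:,2]>.06)]
L=((P-p)@R)*1000
for a in range(0,520,20):
    m=(-L[:,2]>=a)&(-L[:,2]<a+20)&(np.hypot(L[:,0],L[:,1])<180)
    if m.sum()>3: print(a,m.sum(),'x',L[m,0].min().round(),L[m,0].max().round(),'y',L[m,1].min().round(),L[m,1].max().round())
E
```

```text
0 159 x -15.0 10.0 y -62.0 58.0
20 98 x -14.0 11.0 y -62.0 59.0
40 46 x -14.0 10.0 y 41.0 58.0
60 386 x -38.0 34.0 y -88.0 85.0
80 722 x -39.0 36.0 y -96.0 88.0
100 1796 x -38.0 35.0 y -97.0 94.0
120 209 x -23.0 21.0 y -45.0 4.0
140 615 x -40.0 37.0 y -44.0 16.0
160 411 x -40.0 32.0 y -40.0 21.0
180 331 x -39.0 31.0 y -42.0 22.0
200 280 x -39.0 26.0 y -42.0 25.0
220 200 x -38.0 5.0 y -40.0 16.0
240 42 x -38.0 -19.0 y -33.0 3.0
260 75 x -64.0 -45.0 y -67.0 18.0
280 397 x -68.0 -33.0 y -129.0 28.0
300 427 x -69.0 -35.0 y -121.0 22.0
320 256 x -67.0 -43.0 y -80.0 5.0
340 70 x -63.0 -51.0 y -45.0 -12.0
```

The wide part of the body spans only 64–122 mm behind the tip, so a 32° tilt fits between the neighbouring crates. The first move goes to a hover above the front face, with the fingers shut. The first push will be at the crate's far end, to turn it counter-clockwise.

```bash
cat >> h.py <<'E'
from scipy.spatial.transform import Rotation as Ro
def goal(yaw,tilt):  # tool y at angle yaw (deg) from world x, fingers tilted towards +y
    a=np.radians(yaw);y=np.array([np.cos(a),np.sin(a),0]);Rt=Ro.from_rotvec(y*np.radians(tilt))
    z=Rt.apply([0,0,-1]);return np.column_stack([np.cross(y,z),y,z])
def delta(pos,yaw,tilt):
    s=bot.sense();R=np.array(s['eef_rot'])
    print('t',s['t'],'d',(np.array(pos)-s['ee_pos']).round(4),'tw',Ro.from_matrix(goal(yaw,tilt)@R.T).as_rotvec().round(3),'F',np.round(s['ft_force'],1))
E
python3 -c "
from h import *
delta([.619,-.078,.40],-12,32)"
```

```text
t 0.1 d [ 0.3802 -0.6006  0.1621] tw [ 0.539  0.269 -1.314] F [-0.6 -0.   0.9]
```

>>> {"op": "step_arm", "data": {
  "delta_pos": [
    [0, 0, 0.06],
    [0.02, -0.03, 0.12],
    [0.06, -0.09, 0.162],
    [0.1, -0.15, 0.162],
    [0.14, -0.21, 0.162],
    [0.18, -0.27, 0.162],
    [0.22, -0.33, 0.162],
    [0.26, -0.39, 0.162],
    [0.3, -0.45, 0.162],
    [0.33, -0.5, 0.162]
  ],
  "twist": [
    [0, 0, 0],
    [0.06, 0.03, -0.146],
    [0.12, 0.06, -0.292],
    [0.18, 0.09, -0.438],
    [0.24, 0.12, -0.584],
    [0.3, 0.15, -0.73],
    [0.36, 0.18, -0.876],
    [0.42, 0.21, -1.022],
    [0.48, 0.24, -1.168],
    [0.539, 0.269, -1.314]
  ],
  "claw": [0, 0, 0, 0, 0, 0, 0, 0, 0, 0]
}}

```text
t: 1.35
ee_pos: [0.5281, 0.0862, 0.4005]
eef_rot: [[0.181, 0.977, 0.114], [0.827, -0.214, 0.519], [0.532, 0.0, -0.847]]
ft_force: [0.6, 1.0, 0.7]
grip_width: 0.0005
gripper_force: 0.0
```

```bash
python3 -c "
from h import *
delta([.619,-.078,.40],-12,32);s=bot.sense();print(s['joint_pos'],s['grip_width'])"
```

```text
t 1.35 d [ 0.0909 -0.1642 -0.0005] tw [-0.002  0.001  0.006] F [0.6 1.  0.7]
[-22.39365818  -3.94615234  94.03296919  31.71430951  95.22046249
  -8.58280103] 0.000485753635083654
```

>>> {"op": "step_arm", "data": {
  "delta_pos": [
    [0.04, -0.06, 0],
    [0.07, -0.12, 0],
    [0.091, -0.164, 0],
    [0.091, -0.164, -0.05],
    [0.091, -0.164, -0.09],
    [0.091, -0.164, -0.09]
  ],
  "twist": [
    [0, 0, 0],
    [0, 0, 0],
    [0, 0, 0],
    [0, 0, 0],
    [0, 0, 0],
    [0, 0, 0]
  ],
  "claw": [0, 0, 0, 0, 0, 0]
}}

```text
t: 2.1
ee_pos: [0.6166, -0.075, 0.3067]
eef_rot: [[0.18, 0.978, 0.106], [0.827, -0.209, 0.521], [0.532, -0.006, -0.847]]
ft_force: [0.2, 1.1, 0.1]
grip_width: 0.0003
gripper_force: 0.0
```

```bash
python3 -c "
from h import *
delta([.619,-.078,.03],-12,32);print(bot.sense()['joint_pos'])
cv2.imwrite('pics/a.png',np.hstack([bot.camera('top')[0][60:330,180:480],bot.camera('scene')[0][100:370,180:480]]))"
```

```text
t 2.1 d [ 0.0024 -0.003  -0.2767] tw [-0.004 -0.006  0.001] F [0.2 1.1 0.1]
[-32.91072893  16.39434356  82.42985451  29.75665839  93.56558843
 -22.15228743]
```

View pics/a.png

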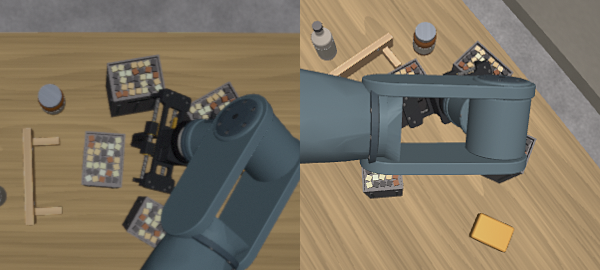

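The top view (left) shows the tool poised just in front of the crate's face at crop (165,140). The arm's wrist fork, with its end near crop (240,115) in the top view, hangs over the rear-right lookalike. I check whether lowering would make it touch.

```bash
python3 - <<'E'
from h import *
P=[];
for n in('top','scene'):
    im,X=cloud(n);X0=np.load(n+'0.npy');d=(X[...,2]>.24)&((X[...,2]-X0[...,2]>.03)|(X0[...,2]<.2));P.append(X[d&(X[...,0]>.1)&(X[...,1]<.2)])
P=np.vstack(P)
np.save('arm.npy',P)
for nm,c,sz,a in(('c3',(.694,-.267),(.092,.121),29.9),('c4',(.4354,-.1385),(.121,.092),60.2),('c2',(.769,-.087),(.092,.121),9.5)):
    a=np.radians(a);q=P[:,:2]-c;u=np.abs(q@[np.cos(a),np.sin(a)])-sz[0]/2;v=np.abs(q@[-np.sin(a),np.cos(a)])-sz[1]/2
    m=(u<.01)&(v<.01);print(nm,m.sum(),'lowest after',np.sort(P[m,2])[:1]-.277,np.percentile(P[m,2],[5,50,95])-.277 if m.sum() else '')
for lo in np.arange(-.5,0,.04):
    m=(P[:,1]>lo)&(P[:,1]<lo+.04)
    if m.any(): print(lo.round(2),P[m].min(0).round(3),P[m].max(0).round(3))
s=bot.sense();print(s['ee_pos'])
E
```

```text
c3 465 lowest after [0.30858233] [0.32239182 0.34804478 0.35989638]
c4 15828 lowest after [0.1186772] [0.32372789 0.3738956  0.3948869 ]
c2 0 lowest after [] 
-0.34 [ 0.543 -0.312  0.56 ] [ 0.594 -0.3    0.591]
-0.3 [ 0.483 -0.3    0.559] [ 0.612 -0.26   0.613]
-0.26 [ 0.423 -0.26   0.522] [ 0.653 -0.22   0.646]
-0.22 [ 0.393 -0.22   0.466] [ 0.654 -0.18   0.655]
-0.18 [ 0.325 -0.18   0.364] [ 0.701 -0.14   0.672]
-0.14 [ 0.258 -0.14   0.345] [ 0.704 -0.1    0.705]
-0.1 [ 0.199 -0.1    0.316] [ 0.694 -0.06   0.736]
-0.06 [ 0.174 -0.06   0.615] [ 0.41  -0.02   0.753]
-0.02 [ 0.222 -0.02   0.639] [0.357 0.02  0.756]
[ 0.61916854 -0.0758415   0.31314226]
```

By geometry the forearm would clear the lookalikes by about 10 mm. I reduce the tilt to 30° and keep the tip slightly higher, then lower in stages and watch the force.

>>> {"op": "step_arm", "data": {
  "delta_pos": [
    [0.002, -0.004, -0.04],
    [0.002, -0.004, -0.08],
    [0.002, -0.004, -0.12],
    [0.002, -0.004, -0.16],
    [0.002, -0.004, -0.19],
    [0.002, -0.004, -0.2],
    [0.002, -0.004, -0.2]
  ],
  "twist": [
    [-0.04, 0.0, 0],
    [-0.04, 0.0, 0],
    [-0.04, 0.0, 0],
    [-0.04, 0.0, 0],
    [-0.04, 0.0, 0],
    [-0.04, 0.0, 0],
    [-0.04, 0.0, 0]
  ],
  "claw": [0, 0, 0, 0, 0, 0, 0]
}}

```text
t: 3.18
ee_pos: [0.6211, -0.0799, 0.1118]
eef_rot: [[0.175, 0.978, 0.113], [0.85, -0.208, 0.483], [0.496, 0.012, -0.868]]
ft_force: [0.4, -0.5, 0.4]
grip_width: 0.0005
gripper_force: 0.0
```

```bash
python3 -c "
from h import *
delta([.621,-.080,.038],-12,30)
cv2.imwrite('pics/b.png',np.hstack([cv2.resize(bot.camera('top')[0][100:330,240:480],None,fx=1.6,fy=1.6),cv2.resize(bot.camera('scene')[0][100:330,220:460],None,fx=1.6,fy=1.6)]))"
```

```text
t 3.175 d [-0.0001 -0.0001 -0.0738] tw [0.007 0.01  0.   ] F [ 0.4 -0.5  0.4]
```

View pics/b.png

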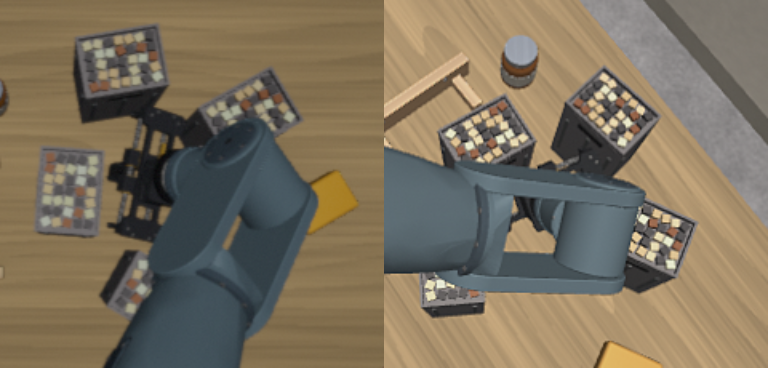

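In the picture the gripper sits between the crates, with the target at left crop (70,190). There are no contact forces, so I lower the rest of the way in two checked steps.

>>> {"op": "step_arm", "data": {
  "delta_pos": [
    [0, 0, -0.015],
    [0, 0, -0.03],
    [0, 0, -0.045],
    [0, 0, -0.045]
  ],
  "twist": [
    [0, 0, 0],
    [0, 0, 0],
    [0, 0, 0],
    [0, 0, 0]
  ],
  "claw": [0, 0, 0, 0]
}}

```text
t: 3.78
ee_pos: [0.6191, -0.079, 0.0635]
eef_rot: [[0.178, 0.978, 0.109], [0.849, -0.208, 0.485], [0.497, 0.006, -0.867]]
ft_force: [-0.0, 0.9, 1.0]
grip_width: 0.0004
gripper_force: 0.0
```

>>> {"op": "step_arm", "data": {
  "delta_pos": [
    [0, 0, -0.01],
    [0, 0, -0.02],
    [0, 0, -0.029],
    [0, 0, -0.029]
  ],
  "twist": [
    [0, 0, 0],
    [0, 0, 0],
    [0, 0, 0],
    [0, 0, 0]
  ],
  "claw": [0, 0, 0, 0]
}}

```text
t: 4.28
ee_pos: [0.6197, -0.0793, 0.0357]
eef_rot: [[0.177, 0.978, 0.111], [0.85, -0.208, 0.484], [0.497, 0.008, -0.868]]
ft_force: [-0.1, 0.8, -0.4]
grip_width: 0.0003
gripper_force: 0.0
```

```bash
cat >> h.py <<'E'
def crate(names=('top','scene'),near=None):
    bx=np.array([-np.sin(np.radians(2.2)),np.cos(np.radians(2.2))]);by=np.array([-bx[1],bx[0]]);home=np.array([555.1,122.])
    for n in names:
        im,X=cloud(n);m=((X[...,2]>.19)&(X[...,2]<.235)).astype(np.uint8)
        k,l,st,ce=cv2.connectedComponentsWithStats(m)
        for i in range(1,k):
            if st[i,4]>300:
                p=X[l==i];r=cv2.minAreaRect((p[:,:2]*1000).astype(np.float32))
                c=np.array(r[0]);a=r[2] if r[1][0]<r[1][1] else r[2]-90
                q=c-home;print(n,c.round(),np.round(r[1]),'ang(depth)',round(a,1),'bay',(q@bx).round(1),(q@by).round(1))
E
python3 -c "
from h import *
delta([.621,-.080,.038],-12,30);crate()"
```

```text
t 4.275 d [ 0.0013 -0.0007  0.0023] tw [0.005 0.007 0.   ] F [-0.1  0.8 -0.4]
top [770. -89.] [ 93. 121.] ang(depth) 10.2 bay -218.9 -206.2
top [ 695. -268.] [ 92. 121.] ang(depth) 30.3 bay -395.2 -124.4
top [586. -14.] [ 93. 120.] ang(depth) 85.9 bay -137.5 -25.8
top [ 609. -147.] [39. 73.] ang(depth) 67.1 bay -270.9 -43.9
top [ 457. -102.] [33. 90.] ang(depth) 59.8 bay -220.1 106.8
scene [1529.   -5.] [ 16. 239.] ang(depth) 0.2 bay -164.5 -968.3
scene [769. -86.] [ 94. 121.] ang(depth) 9.8 bay -215.7 -205.6
scene [586. -11.] [ 93. 121.] ang(depth) 86.4 bay -134.3 -25.5
scene [ 694. -265.] [ 95. 122.] ang(depth) 30.2 bay -392.5 -124.1
scene [ 414. -173.] [39. 90.] ang(depth) 60.3 bay -289.3 152.4
scene [ 33. -22.] [131.  56.] ang(depth) -33.1 bay -123.6 527.2
```

Nothing was disturbed. Now a slow push, about 36 mm along +y, near the crate's far end.

>>> {"op": "step_arm", "data": {
  "delta_pos": [
    [0, 0.005, 0],
    [0, 0.01, 0],
    [0, 0.014, 0],
    [0, 0.018, 0],
    [0, 0.022, 0],
    [0, 0.026, 0],
    [0, 0.03, 0],
    [0, 0.032, 0],
    [0, 0.032, 0]
  ],
  "twist": [
    [0, 0, 0],
    [0, 0, 0],
    [0, 0, 0],
    [0, 0, 0],
    [0, 0, 0],
    [0, 0, 0],
    [0, 0, 0],
    [0, 0, 0],
    [0, 0, 0]
  ],
  "claw": [0, 0, 0, 0, 0, 0, 0, 0, 0]
}}

```text
t: 5.5
ee_pos: [0.621, -0.0488, 0.037]
eef_rot: [[0.175, 0.978, 0.114], [0.851, -0.209, 0.481], [0.494, 0.012, -0.869]]
ft_force: [-0.5, -4.6, -0.2]
grip_width: -0.0001
gripper_force: 1.7
```

```bash
python3 -c "
from h import *
crate(('top',))"
```

```text
top [770. -89.] [ 94. 120.] ang(depth) 9.5 bay -218.7 -206.5
top [ 695. -268.] [ 92. 120.] ang(depth) 29.8 bay -395.3 -124.6
top [586.   5.] [ 93. 120.] ang(depth) 86.4 bay -118.0 -26.4
top [ 611. -115.] [39. 74.] ang(depth) 66.0 bay -239.3 -46.5
```

The crate slid straight forward 19 mm but hardly turned. With the tool yawed −12° the gripper body's left end leads and probably touched the face. I back off, yaw the tool counter-clockwise and repeat the push at the far end.

>>> {"op": "step_arm", "data": {
  "delta_pos": [
    [0, -0.008, 0.002],
    [0, -0.008, 0.002],
    [0, -0.008, 0.002],
    [0, -0.008, 0.002]
  ],
  "twist": [
    [0, 0, 0],
    [0, 0, 0.1],
    [0, 0, 0.21],
    [0, 0, 0.21]
  ],
  "claw": [0, 0, 0, 0]
}}

```text
t: 6.05
ee_pos: [0.6209, -0.0558, 0.0387]
eef_rot: [[-0.005, 1.0, 0.009], [0.868, -0.0, 0.496], [0.496, 0.01, -0.868]]
ft_force: [-0.1, -0.4, 1.0]
grip_width: 0.0003
gripper_force: 0.0
```

>>> {"op": "step_arm", "data": {
  "delta_pos": [
    [0, 0.005, 0],
    [0, 0.008, 0],
    [0, 0.012, 0],
    [0, 0.016, 0],
    [0, 0.02, 0],
    [0, 0.024, 0],
    [0, 0.026, 0],
    [0, 0.026, 0]
  ],
  "twist": [
    [0, 0, 0],
    [0, 0, 0.03],
    [0, 0, 0.06],
    [0, 0, 0.09],
    [0, 0, 0.12],
    [0, 0, 0.15],
    [0, 0, 0.17],
    [0, 0, 0.17]
  ],
  "claw": [0, 0, 0, 0, 0, 0, 0, 0]
}}

```text
t: 7.05
ee_pos: [0.6203, -0.0293, 0.0386]
eef_rot: [[-0.153, 0.985, -0.076], [0.854, 0.17, 0.491], [0.497, 0.01, -0.868]]
ft_force: [2.4, -2.4, -0.2]
grip_width: 0.0002
gripper_force: 1.7
```

```bash
python3 -c "
from h import *
crate(('top','scene'))"
```

```text
top [769. -89.] [ 93. 121.] ang(depth) 9.5 bay -219.0 -206.0
top [ 701. -279.] [93. 95.] ang(depth) 31.2 bay -406.1 -130.6
top [580.  19.] [120.  93.] ang(depth) -86.4 bay -103.6 -21.0
scene [1529.   -5.] [239.  14.] ang(depth) -0.7 bay -164.7 -968.0
scene [769. -86.] [ 92. 121.] ang(depth) 9.9 bay -215.8 -205.7
scene [585.  24.] [111.  93.] ang(depth) -85.8 bay -99.5 -25.8
scene [ 693. -266.] [ 93. 121.] ang(depth) 29.7 bay -392.7 -123.1
scene [ 431. -145.] [105.  92.] ang(depth) -29.8 bay -261.6 133.9
scene [ 36. -21.] [129.  51.] ang(depth) -30.2 bay -122.9 524.4
```

The crate now heads about 1.4° past the bay's axis, some 103 mm short and 21 mm aside. I push the far end a little more so that it heads inwards.

>>> {"op": "step_arm", "data": {
  "delta_pos": [
    [0, 0.004, 0],
    [-0.001, 0.008, 0],
    [-0.002, 0.012, 0],
    [-0.003, 0.016, 0],
    [-0.004, 0.018, 0],
    [-0.004, 0.018, 0]
  ],
  "twist": [
    [0, 0, 0.03],
    [0, 0, 0.05],
    [0, 0, 0.07],
    [0, 0, 0.09],
    [0, 0, 0.1],
    [0, 0, 0.1]
  ],
  "claw": [0, 0, 0, 0, 0, 0]
}}

```text
t: 7.9
ee_pos: [0.6158, -0.0118, 0.0385]
eef_rot: [[-0.236, 0.964, -0.125], [0.835, 0.267, 0.481], [0.497, 0.009, -0.868]]
ft_force: [0.4, -4.7, 0.0]
grip_width: 0.0003
gripper_force: 2.4
```

```bash
python3 -c "
from h import *
crate(('top','scene'))"
```

```text
top [773. -84.] [ 93. 121.] ang(depth) 4.8 bay -213.8 -209.6
top [ 698. -275.] [ 92. 106.] ang(depth) 30.0 bay -402.0 -128.0
top [571.  32.] [120.  92.] ang(depth) -80.6 bay -90.9 -12.4
scene [1528.   -6.] [ 14. 238.] ang(depth) 1.0 bay -165.3 -967.3
scene [773. -80.] [ 91. 122.] ang(depth) 5.0 bay -210.7 -209.8
scene [589.  39.] [84. 91.] ang(depth) 9.1 bay -83.9 -30.4
scene [ 693. -266.] [ 93. 122.] ang(depth) 29.5 bay -392.8 -123.2
scene [ 435. -138.] [122.  92.] ang(depth) -30.1 bay -254.7 129.5
scene [ 37. -20.] [130.  51.] ang(depth) -28.1 bay -122.5 522.9
```

The brushing end of the gripper nudged the far lookalike by about 6 mm and 5°. I move away from it now. The target crate is already aimed into the bay (91 mm short, 12 mm aside, +7°), so I back off, open the fingers and set them square to its face.

>>> {"op": "step_arm", "data": {
  "delta_pos": [
    [-0.007, -0.006, 0],
    [-0.014, -0.012, 0],
    [-0.019, -0.017, 0],
    [-0.019, -0.017, 0],
    [-0.019, -0.017, 0],
    [-0.019, -0.017, 0]
  ],
  "twist": [
    [0, 0, 0],
    [0, 0, -0.03],
    [0, 0, -0.07],
    [0, 0, -0.106],
    [0, 0, -0.106],
    [0, 0, -0.106]
  ],
  "claw": [0, 30, 60, 60, 60, 60]
}}

```text
t: 8.75
ee_pos: [0.5975, -0.0286, 0.0388]
eef_rot: [[-0.147, 0.986, -0.072], [0.856, 0.164, 0.491], [0.496, 0.01, -0.868]]
ft_force: [0.7, 0.3, -0.1]
grip_width: 0.0484
gripper_force: 0.0
```

```bash
python3 -c "
from h import *
crate(('top','scene'));delta([.597,-.0287,.038],9.4,30)"
```

```text
top [771. -84.] [ 93. 121.] ang(depth) 4.7 bay -214.1 -208.0
top [ 697. -273.] [ 91. 112.] ang(depth) 30.1 bay -400.0 -126.8
top [571.  32.] [120.  92.] ang(depth) -80.5 bay -91.0 -12.4
scene [1528.   -8.] [239.  14.] ang(depth) -0.2 bay -167.2 -967.0
scene [770. -81.] [ 95. 122.] ang(depth) 4.8 bay -211.1 -207.4
scene [571.  35.] [121.  94.] ang(depth) -80.3 bay -87.8 -12.6
scene [ 694. -266.] [ 93. 122.] ang(depth) 30.6 bay -393.1 -123.6
scene [ 429. -149.] [96. 92.] ang(depth) -30.1 bay -265.8 136.5
scene [ 36. -21.] [129.  52.] ang(depth) -30.2 bay -122.9 524.3
t 8.85 d [-0.0006 -0.0002 -0.0007] tw [ 0.003  0.011 -0.001] F [-0.7  0.8 -0.2]
```

Both views agree: the crate is about 89 mm short, 12 mm aside and +7°. I push it with both fingers into the bay, then straighten it.

>>> {"op": "step_arm", "data": {
  "delta_pos": [
    [-0.0005, 0.005, 0],
    [-0.001, 0.01, 0],
    [-0.0015, 0.015, 0],
    [-0.002, 0.02, 0],
    [-0.0025, 0.025, 0],
    [-0.003, 0.03, 0],
    [-0.0035, 0.035, 0],
    [-0.004, 0.04, 0],
    [-0.0045, 0.045, 0],
    [-0.005, 0.05, 0]
  ],
  "twist": [
    [0, 0, 0],
    [0, 0, 0],
    [0, 0, 0],
    [0, 0, 0],
    [0, 0, 0],
    [0, 0, -0.01],
    [0, 0, -0.02],
    [0, 0, -0.03],
    [0, 0, -0.04],
    [0, 0, -0.05]
  ],
  "claw": [60, 60, 60, 60, 60, 60, 60, 60, 60, 60]
}}

```text
t: 10.1
ee_pos: [0.5928, 0.0201, 0.0387]
eef_rot: [[-0.104, 0.993, -0.047], [0.863, 0.114, 0.492], [0.494, 0.011, -0.87]]
ft_force: [0.2, -6.0, 0.3]
grip_width: 0.053
gripper_force: 3.0
```

```bash
python3 -c "
from h import *
crate(('top','scene'));delta([.597,-.0287,.038],2.2,30)"
```

```text
top [771. -84.] [ 93. 121.] ang(depth) 5.1 bay -213.9 -208.2
top [ 695. -268.] [ 92. 121.] ang(depth) 30.0 bay -395.3 -124.5
top [570.  68.] [120.  92.] ang(depth) -82.8 bay -55.0 -12.8
top [ 415. -176.] [35. 90.] ang(depth) 60.6 bay -292.0 151.9
scene [1528.   -6.] [232.  13.] ang(depth) -0.2 bay -165.7 -967.6
scene [570.  72.] [120.  93.] ang(depth) -82.9 bay -51.0 -12.5
scene [771. -81.] [ 93. 121.] ang(depth) 4.9 bay -210.9 -207.6
scene [ 693. -265.] [ 93. 121.] ang(depth) 29.8 bay -392.5 -123.1
scene [ 435. -138.] [120.  92.] ang(depth) -30.1 bay -255.5 130.1
scene [ 36. -21.] [129.  51.] ang(depth) -29.4 bay -122.6 524.1
t 10.2 d [ 0.0045 -0.0496 -0.0007] tw [ 0.005  0.011 -0.076] F [-0.3 -3.7 -1.2]
```

Tracking well, with about 53 mm to go and heading +5°. I continue and straighten to the bay's 2.2° yaw.

>>> {"op": "step_arm", "data": {
  "delta_pos": [
    [-0.001, 0.005, 0],
    [-0.002, 0.01, 0],
    [-0.003, 0.015, 0],
    [-0.004, 0.02, 0],
    [-0.005, 0.025, 0],
    [-0.006, 0.03, 0],
    [-0.006, 0.035, 0],
    [-0.006, 0.039, 0],
    [-0.006, 0.043, 0],
    [-0.006, 0.045, 0]
  ],
  "twist": [
    [0, 0, -0.008],
    [0, 0, -0.016],
    [0, 0, -0.024],
    [0, 0, -0.032],
    [0, 0, -0.04],
    [0, 0, -0.05],
    [0, 0, -0.06],
    [0, 0, -0.07],
    [0, 0, -0.076],
    [0, 0, -0.076]
  ],
  "claw": [60, 60, 60, 60, 60, 60, 60, 60, 60, 60]
}}

```text
t: 11.45
ee_pos: [0.5865, 0.0655, 0.0386]
eef_rot: [[-0.039, 0.999, -0.01], [0.868, 0.038, 0.495], [0.495, 0.011, -0.869]]
ft_force: [-0.3, -6.5, -0.1]
grip_width: 0.053
gripper_force: 3.1
```

```bash
python3 -c "
from h import *
crate(('top','scene'));delta([.597,-.0287,.038],2.2,30)"
```

```text
top [771. -84.] [ 93. 121.] ang(depth) 5.2 bay -214.0 -207.7
top [ 695. -268.] [ 91. 122.] ang(depth) 29.8 bay -395.4 -124.5
top [568. 114.] [120.  92.] ang(depth) -87.3 bay -8.0 -12.5
top [ 422. -162.] [66. 93.] ang(depth) 60.9 bay -278.9 143.5
scene [1529.   -6.] [ 16. 239.] ang(depth) 1.0 bay -165.0 -968.2
scene [567. 118.] [121.  94.] ang(depth) -85.6 bay -4.7 -11.3
scene [771. -81.] [ 93. 121.] ang(depth) 4.6 bay -210.8 -208.1
scene [ 693. -266.] [ 93. 122.] ang(depth) 29.8 bay -392.8 -123.1
scene [ 435. -138.] [122.  92.] ang(depth) -29.9 bay -254.7 129.5
scene [ 38. -20.] [128.  50.] ang(depth) -27.9 bay -121.9 522.5
t 11.55 d [ 0.0105 -0.0944 -0.0006] tw [0.005 0.011 0.   ] F [-0.4 -4.3 -0.1]
```

>>> {"op": "step_arm", "data": {
  "delta_pos": [
    [0, 0.002, 0],
    [0, 0.004, 0],
    [0, 0.005, 0],
    [0, 0.006, 0],
    [0, 0.007, 0],
    [0, 0.007, 0]
  ],
  "twist": [
    [0, 0, 0],
    [0, 0, 0],
    [0, 0, 0],
    [0, 0, 0],
    [0, 0, 0],
    [0, 0, 0]
  ],
  "claw": [60, 60, 60, 60, 60, 60]
}}

```text
t: 12.3
ee_pos: [0.5867, 0.0723, 0.0386]
eef_rot: [[-0.039, 0.999, -0.009], [0.868, 0.038, 0.495], [0.495, 0.011, -0.869]]
ft_force: [-0.8, -6.2, -0.4]
grip_width: 0.0527
gripper_force: 3.1
```

```bash
cat > g.py <<'E'
from h import *
crate(('top','scene'))
E
python3 g.py | grep ' \[5'; python3 -c "
from h import *
print(bot.sense()['ft_force'])"
```

```text
top [568. 121.] [120.  92.] ang(depth) -87.0 bay -1.1 -12.8
scene [567. 124.] [122.  92.] ang(depth) -87.5 bay 1.6 -11.5
[-0.55019502 -6.44652787 -0.26962182]
```

Still only the sliding force, so it isn't at the board yet. I inch forward.

>>> {"op": "step_arm", "data": {
  "delta_pos": [
    [0, 0.001, 0],
    [0, 0.002, 0],
    [0, 0.002, 0]
  ],
  "twist": [
    [0, 0, 0],
    [0, 0, 0],
    [0, 0, 0]
  ],
  "claw": [60, 60, 60]
}}

```text
t: 12.78
ee_pos: [0.5868, 0.0727, 0.0386]
eef_rot: [[-0.039, 0.999, -0.009], [0.869, 0.038, 0.493], [0.492, 0.011, -0.87]]
ft_force: [-2.3, -13.7, 1.1]
grip_width: 0.0529
gripper_force: 6.5
```

>>> {"op": "step_arm", "data": {
  "delta_pos": [
    [0, 0.001, 0],
    [0, 0.0015, 0],
    [0, 0.0015, 0]
  ],
  "twist": [
    [0, 0, 0],
    [0, 0, 0],
    [0, 0, 0]
  ],
  "claw": [60, 60, 60]
}}

```text
t: 13.15
ee_pos: [0.5869, 0.0729, 0.0386]
eef_rot: [[-0.039, 0.999, -0.009], [0.87, 0.038, 0.491], [0.491, 0.011, -0.871]]
ft_force: [-3.8, -18.3, 3.7]
grip_width: 0.053
gripper_force: 9.2
```

The force rises with no further motion, so the crate is against the board. I retreat and verify.

>>> {"op": "step_arm", "data": {
  "delta_pos": [
    [0, -0.01, 0],
    [0, -0.03, 0],
    [0, -0.03, 0.04],
    [0, -0.03, 0.1],
    [0, -0.03, 0.16],
    [0, -0.03, 0.22],
    [0, -0.05, 0.27],
    [-0.03, -0.1, 0.3],
    [-0.06, -0.15, 0.3],
    [-0.06, -0.15, 0.3]
  ],
  "twist": [
    [0, 0, 0],
    [0, 0, 0],
    [0, 0, 0],
    [0, 0, 0],
    [0, 0, 0],
    [0, 0, 0],
    [0, 0, 0],
    [0, 0, 0],
    [0, 0, 0],
    [0, 0, 0]
  ],
  "claw": [60, 60, 60, 60, 60, 60, 60, 60, 60, 60]
}}

```text
t: 14.4
ee_pos: [0.5253, -0.0769, 0.3391]
eef_rot: [[-0.034, 0.999, -0.007], [0.868, 0.033, 0.496], [0.496, 0.01, -0.868]]
ft_force: [0.9, -0.0, 0.2]
grip_width: 0.0531
gripper_force: 0.0
```

```bash
python3 g.py; python3 - <<'E'
from h import *
im,X=cloud('scene');t,Y=cloud('top')
cv2.imwrite('pics/c.png',np.hstack([cv2.resize(t[130:300,140:360],(440,340)),cv2.resize(im[80:250,160:340],(360,340))]))
for n,x in(('top',Y),('scene',X)):
    m=((x[...,2]>.057)&(x[...,2]<.064)&(np.abs(x[...,0]-.55)<.13)&(np.abs(x[...,1]-.178)<.03))
    print(n,cv2.minAreaRect((x[m][:,:2]*1000).astype(np.float32)))
E
```

```text
top [771. -84.] [ 93. 121.] ang(depth) 4.7 bay -214.0 -208.1
top [ 695. -268.] [ 92. 121.] ang(depth) 29.9 bay -395.4 -124.5
top [568. 121.] [120.  92.] ang(depth) -87.4 bay -1.4 -12.8
top [ 434. -114.] [77. 65.] ang(depth) -30.5 bay -231.4 130.2
scene [1527.   -5.] [ 15. 239.] ang(depth) 1.2 bay -164.5 -966.7
scene [566. 124.] [123.  93.] ang(depth) -89.1 bay 2.0 -11.2
scene [770. -81.] [ 92. 122.] ang(depth) 6.2 bay -211.1 -207.2
scene [ 702. -280.] [93. 87.] ang(depth) -60.3 bay -407.8 -131.3
scene [ 33. -22.] [132.  56.] ang(depth) -33.5 bay -124.0 527.4
top ((554.030029296875, 176.2555694580078), (247.62338256835938, 22.170879364013672), 2.119386672973633)
scene ((552.3770141601562, 171.8834228515625), (248.13905334472656, 39.34303283691406), 2.1335341930389404)
```

View pics/c.png

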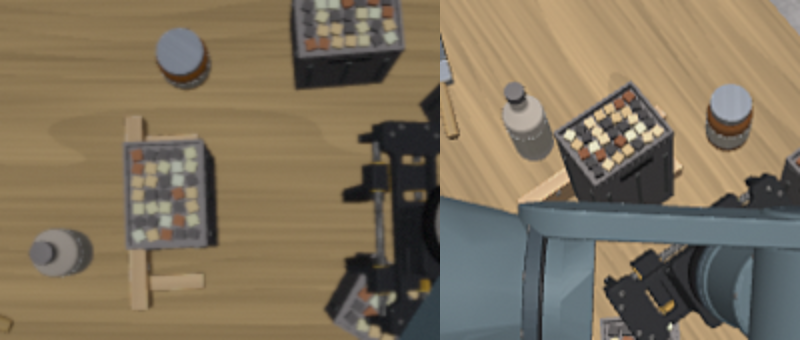

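The picture shows the crate standing square against the board at left crop (165,195), inside both rails. Its heading is 92.6° against the board's 92.1°, and its depth matches home to within the calibration error. The bottle, at (60,252), and the jar, at (183,57), look untouched. Trying to put the nudged lookalike back would mean working tight against the jar, so I leave it as it is and hand in.

```bash
python3 -c "
from workcell import bot
print(bot.hand_in())"
```

```text
the job is handed in; nothing more can be done
None
```

The crate is standing upright between the rails with its back flush against the board, to within camera accuracy, and the job is handed in at about 14.5 s. However, the gripper nudged one lookalike crate, the far one, by about 5 mm and 5° during the push, and I left it there; the gripper body, not just the fingertips, also appears to have touched the target's face lightly in the first push.

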